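# Hang the cap bin on the louvered rail

## Task

Take the bin that has a hooked lip, lift it over the top rail of the louvered rack and lower it gently so the lip catches on the rail while you still hold it, at least a centimetre short of the steel end stop. Then move it along the rail until it sits against the stop, and let go. Be gentle (never press on the rack with more than 20 N) and leave the plain bin and everything else where they stand.

Things in the scene. Friction and masses are not known exactly. Their poses are not given: they have to be found in the camera images.
- bin_center (a point): Centre of the lipped bin, open grey plastic, blue caps in it, 150-310 g, upright on the bench. Box 90 long (its x) x 56 wide (y) x 60 high, walls 3, front (-x) wall 40 high; this point is 30 above its underside, mid-length, mid-width. Its hooked lip is at the top of the back (+x) wall. Grip it across the 56 mm width over the side walls.
- bin_lip (a point): Middle of the lip's slot, under the lip: at x +49.75, y 0, z +26 from bin_center. The lip is 76 wide (y -38 to +38 of the bin): a 4 thick ledge (z +26 to +30 from bin_center) reaching back to x +58.5, with a 4 thick downturn (x +54.5 to +58.5) whose lower edge is 12 below the ledge's underside. Slot between back wall and downturn: 9.5.
- rack: Fixed rack: foot 160 x 300 x 12 and two posts carrying a rigid grey louvered panel 270 wide. Origin: centre underside of the foot, on the bench; -x is the front, where bins hang; y along the rails. The panel with rails and stop is clamped at random up to 12 mm forward or back (x) and 10 mm up or down of the nominal places told here. That is not measured: feel for it.
- rail_nominal (a point): NOMINAL middle of the top rail's top edge: x -11, y 0, z 140 from rack, axes as rack; the true rail is up to 12 mm off in x, 10 in z. Rail: upright strip along y, 4 thick. Behind it a slot 9 wide, 16 deep, then the panel's face (nominal rack x 0), which rises 32 above the rail. A second rail is 40 lower: a hung bin leans on it, nose-down about 0.1 rad.
- stop_nominal (a point): NOMINAL stop face on the top rail: rack y +127 (exact), x and z as rail_nominal. A steel tab 8 thick across the rail, 14 above it; it meets the end of the lip, so a bin that is home has its centre at rack y +89, axes along the rack's, centre 26 below the rail's top (sags to 34 once released), back to the panel. A like bin is fixed on the rail, lip over rack y -50 to -126.
- plain_bin: Bystander: grey plastic bin of the same body size with caps but no lip, standing upright on the bench; origin at the centre of its underside. It and the lipped bin swap places from time to time.
- bottle: Bystander: white bottle with blue cap, 60 across, 120 high, loose; origin at the centre of its underside.
- beaker: Bystander: glass beaker, 70 across, 85 high, loose; origin at the centre of its underside.
- jar: Bystander: amber jar, 64 across, 70 high, loose; origin at the centre of its underside.
Not all that is in view belongs to the job. Leave any pink look-alike of the part that bears bin_center alone.

How it is judged:
By the outcome, as a careful person would: the job done as asked, in the order asked, and still so for the second after the job is handed in, with the robot touching nothing.
It also fails if it takes over 64 s, if anything falls off the work surface, if the arm or the gripper's body presses on something with over 40 N, if the wrist force passes 120 N, or if a joint passes its speed limit or range.

## Robot

A 7-joint arm with a two-finger parallel gripper is mounted at the origin on the work surface. World frame = base frame: x ahead of the robot, y to its left, z up, the work surface at z = 0. Lengths are in m, angles in rad, forces in N, time in s.
With the tool pointing down it reaches from about 0.425 to 0.875 m from the base axis. Payload 4.7 kg.
Tool frame: the origin (TCP) lies on the centre line of the jaws, within the pads' length; the fingertips stand ctrl.finger_overhang ahead of it and the grasp point (between the pads) lies 3 mm ahead of it (ctrl.finger_overhang is the distance from the TCP to the fingertips, in m); z points along the fingers, x is the direction in which the jaws open and shut, and the axes are right-handed (so a half turn about z gives the same grasp; the last joint's range is limited). The gripper opens to 85 mm and grips with 20 to 120 N. Pads are 22 mm wide; open, the fingers measure 114 mm over their backs; the gripper's body (76 mm by 85 mm) begins 54 mm behind the grasp point. The pads swing forward as they close: fully open they stand 13 mm farther back than shut.
Start: joints at [1.297, 0.321, -0.07, 1.45, 0.023, 1.371, -0.057], TCP at [0.184, -0.623, 0.253] pointing down, gripper open.
Joint ranges: [-2.86, 2.86], [-0.3, 2.09], [-1.38, 1.24], [0.06, 2.45], [-1.56, 4.7], [0.09, 2.05], [-2.69, 2.69]. Speed limits (rad/s): [2.57, 2.57, 3.14, 3.14, 3.14, 3.14, 3.14].

## Interface

Orientations are given as a 3x3 rotation matrix whose columns are the frame's x, y, z axes.
In Python, from workcell import ctrl gives the robot as it stands.
- The arm moves only by the tool jog_arm, never from a script. Its argument "deltas" is a list of rows, each an object with "turn": the turn, a rotation vector about the world's x, y, z in degrees, a list of three; "slide": the shift along the world's x, y, z in cm, a list of three; "grip": the closure, from 0 (fully open) to 1 (shut). A call has 1 to 12 rows; each row is the pose to reach, as a shift and turn from the pose commanded when the call began; what a row does not reach only later rows make up. A row lasts 1/8 s, in which the tool goes at most 62.5 mm and 10.7 degrees, less where a joint would pass 70% of its speed; a pose out of reach is approached as far as the arm can. A call with a gripper value outside its range is refused whole. The fingers move at their own pace and stop on an object; the grip force is fixed at half the most. Time passes only in rows, so rows that repeat a pose let the fingers close. It gives the time, the measured TCP pose, the force and the opening at its end, in the units of the state.
- ctrl.observe(): the state, without advancing time (a new reading comes with each control period).
- ctrl.get_image(name): name is "side" or "top" or "wrist"; returns (picture, depth): 480x640x3 uint8, red, green, blue; 480x640 float32, m along the optical axis (not along the pixel's ray), 0 where there is no reading.
- ctrl.camera_params(name): a dict with "intrinsics" (3x3 intrinsics, pixels), "position" and "orientation" of the camera in the world; the wrist camera has in their place "hand_eye" (4x4, takes a point from camera to tool coordinates, whose origin is the TCP and whose axes are the tool frame's). Camera axes: x right, y down, z forward; pixel columns grow to the right and rows downward; lengths in m; the calibration is good to about 2 mm. A picture is of the moment at which its call begins: read the wrist's pose just before it. camera_params takes no time and is no camera call.
- ctrl.finish_job(): hands the job in, once; it reports no verdict.
The state is a dict: "t": time; "joint_pos": joint angles; "qvel": joint speeds; "effort": joint torques, N m; "eef_pos": TCP position; "eef_rot": TCP orientation; "contact_force": force on the tool from outside, world axes, zero at the start; "wrist_torque": the same for the moment, N m; "width": finger opening in m.
Only numpy, scipy, OpenCV 4.12 (cv2) and the standard library are available. Lean on these libraries where they do the work, as an engineer would, in place of code of your own. Each camera call takes 0.05 s, during which the arm holds its last target.

## Working session

There is one attempt and no reset: what is moved stays moved. The work goes in short steps, Python scripts to look and compute and a tool call to move; the robot and the scene stay as the last step left them, time stands still between calls to the robot, and variables do not carry over. Pictures are saved under pics/ and viewed, and the job is handed in when it is done.

Besides the shell and the picture viewer there is one more tool, called after ">>>" by a JSON object that holds its "api" and its "payload", one argument or row to a line. jog_arm: Moves the arm, as the interface text tells. Its arguments: {"type":"object","properties":{"deltas":{"type":"array"}},"required":["deltas"]}

```bash
ls; mkdir -p pics; cat > h.py <<'E'
import numpy as np, cv2
from workcell import ctrl
np.set_printoptions(precision=4,suppress=True)
def grab(n,tag):
    s=ctrl.observe()
    im,d=ctrl.get_image(n)
    np.savez(f'pics/{tag}.npz',im=im,d=d,p=s['eef_pos'],R=s['eef_rot'])
    cv2.imwrite(f'pics/{tag}.png',cv2.cvtColor(im,cv2.COLOR_RGB2BGR))
    return im,d
def cam(n,z=None):
    c=ctrl.camera_params(n);K=np.array(c['intrinsics'])
    if n=='wrist':
        H=np.array(c['hand_eye']);T=np.eye(4);T[:3,:3]=z['R'];T[:3,3]=z['p'];T=T@H
        return K,T[:3,3],T[:3,:3]
    return K,np.array(c['position']),np.array(c['orientation'])
def pts(n,tag):
    z=np.load(f'pics/{tag}.npz');K,p,R=cam(n,z);d=z['d']
    v,u=np.mgrid[:480,:640]
    P=np.stack([(u-K[0,2])/K[0,0]*d,(v-K[1,2])/K[1,1]*d,d],-1)@R.T+p
    P[d==0]=np.nan
    return z['im'],P
def rayz(n,tag,u,v,h):
    z=np.load(f'pics/{tag}.npz');K,p,R=cam(n,z)
    r=R@np.array([(u-K[0,2])/K[0,0],(v-K[1,2])/K[1,1],1]);return p+r*(h-p[2])/r[2]
E
python3 - <<'E'
from h import *
print(ctrl.observe(), ctrl.finger_overhang)
for n in('side','top','wrist'):
    grab(n,n+'0'); print(n,ctrl.camera_params(n))
E
```

```text
pics
{'t': 0.0, 'joint_pos': array([ 1.2971,  0.3219, -0.0701,  1.4517,  0.0226,  1.3708, -0.0569]), 'qvel': array([-0.0005, -0.0001, -0.0004, -0.0017, -0.0007, -0.0007, -0.    ]), 'effort': array([ -0.0002, -49.3577,  -0.3822, -31.4332,   0.013 ,   0.0114,
        -0.    ]), 'eef_pos': array([ 0.1843, -0.6228,  0.2522]), 'eef_rot': array([[ 0.2839, -0.9589, -0.0006],
       [-0.9589, -0.2839,  0.0019],
       [-0.002 ,  0.0001, -1.    ]]), 'contact_force': array([ 0.1062, -0.2086, -0.3046]), 'wrist_torque': array([ 0.0288, -0.0257, -0.0479]), 'width': 0.08526712067761202} 0.022
side {'intrinsics': array([[517.6409,   0.    , 319.6851],
       [  0.    , 517.6409, 247.1893],
       [  0.    ,   0.    ,   1.    ]]), 'position': array([0.1795, 0.8343, 0.6053]), 'orientation': array([[-0.8901, -0.2185,  0.4001],
       [-0.4558,  0.4399, -0.7738],
       [-0.0069, -0.871 , -0.4912]])}
top {'intrinsics': array([[520.0671,   0.    , 311.7502],
       [  0.    , 520.0671, 234.4196],
       [  0.    ,   0.    ,   1.    ]]), 'position': array([0.3863, 0.0846, 1.1667]), 'orientation': array([[ 0.0295, -0.9818,  0.1876],
       [-0.9994, -0.0255,  0.0237],
       [-0.0185, -0.1882, -0.982 ]])}
wrist {'intrinsics': array([[359.1409,   0.    , 312.9174],
       [  0.    , 359.1409, 246.037 ],
       [  0.    ,   0.    ,   1.    ]]), 'hand_eye': array([[ 1.    , -0.0009,  0.0013,  0.0001],
       [ 0.0005,  0.9615,  0.2747, -0.0694],
       [-0.0015, -0.2747,  0.9615, -0.121 ],
       [ 0.    ,  0.    ,  0.    ,  1.    ]])}
```

View pics/side0.png

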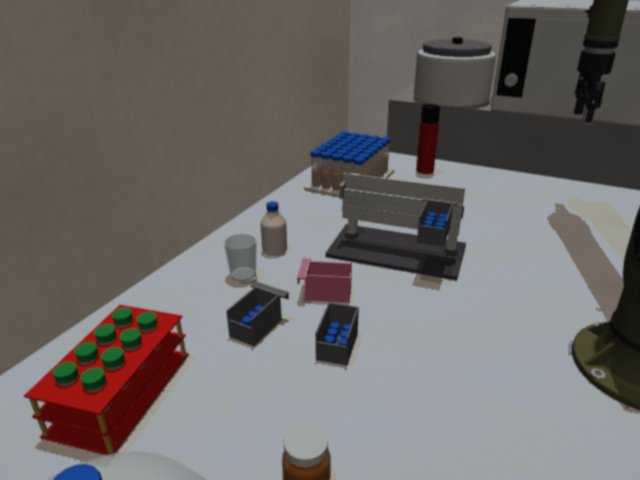

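View pics/top0.png

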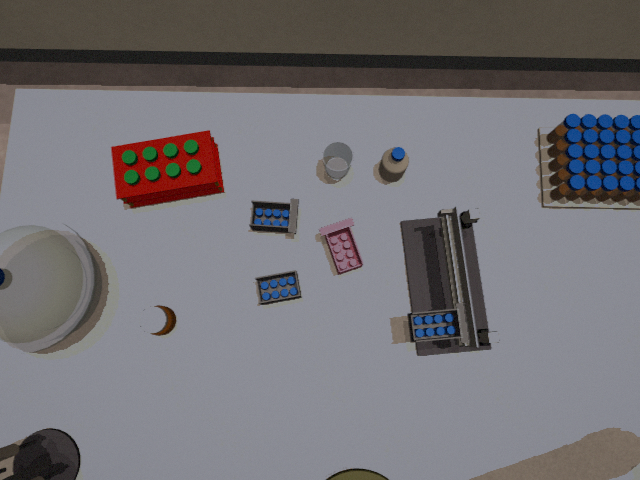

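View pics/wrist0.png

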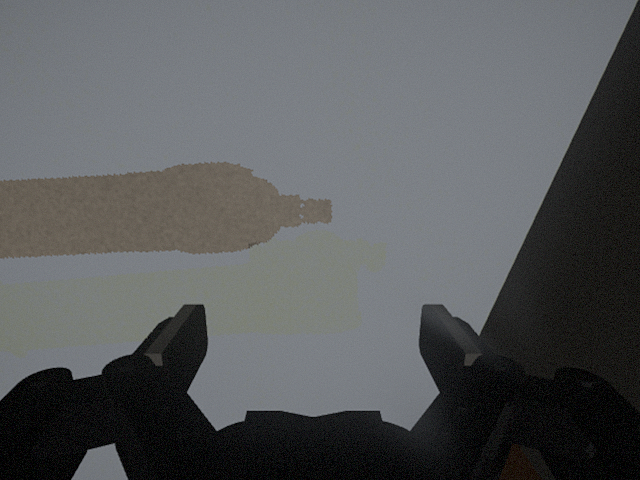

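Candidates in the top view: a grey bin with a flat lip tab at (273,216), a grey bin with no lip at (279,288), a pink lipped look-alike at (342,248), and a bin already fixed on the rack at (435,325). The one at (273,216) fits, since it is grey, has blue caps and has a wide lip on its right end. I'll check it in an enlarged crop and measure it.

```bash
python3 - <<'E'
from h import *
a=cv2.imread('pics/top0.png')[180:310,235:365]; b=cv2.imread('pics/top0.png')[195:365,395:515]
a=cv2.resize(a,(400,400),interpolation=cv2.INTER_CUBIC); b=cv2.resize(b,(400,566))[:400]
c=cv2.imread('pics/side0.png')[280:370,220:370]; c=cv2.resize(c,(400,240))
o=np.zeros((590,800,3),np.uint8); o[:400,:400]=a;o[:400,400:]=b
cv2.imwrite('pics/crop0.png',np.vstack([np.hstack([a,b])]))
im,P=pts('top','top0')
g=lambda m:P[m]
# lipped bin heights
sub=P[190:245,240:305]; z=sub[...,2]
for lo,hi in((.035,.052),(.052,.07)):
    m=(z>lo)&(z<hi); print(lo,m.sum(),np.nanmin(sub[m],0),np.nanmax(sub[m],0),np.median(sub[m],0))
print('z rows'); print((P[216,244:304,2]*1000).round().astype(float))
# rack foot
sub=P[205:365,395:500];z=sub[...,2]
for lo,hi in((.006,.02),(.09,.13),(.13,.16),(.16,.2)):
    m=(z>lo)&(z<hi)
    q=sub[m]; print(lo,m.sum(),np.percentile(q,[1,50,99],axis=0).tolist())
    if m.sum()>20:
        r=cv2.minAreaRect((q[:,:2]*1000).astype(np.float32)); print(r, cv2.boxPoints(r).tolist())
E
```

```text
0.035 169 [0.6016 0.1442 0.035 ] [0.6747 0.2501 0.052 ] [0.6453 0.2136 0.0424]
0.052 439 [0.6013 0.1449 0.0521] [0.6771 0.2489 0.0677] [0.6398 0.1596 0.0595]
z rows
[-1.  1. -1. -2.  1. -2. -1. 40. 38. 24.  8. -0.  7.  9. 10.  8. 11.  4.
  3.  2.  6.  3. 14. 18. 18. nan  8.  3.  3.  1. 17. 24. 26. 21. 18. 12.
 13.  8.  4. 22. 22. 22. 27. 23. 22. 61. 58. 58. 65. 63. 59. 58. 61.  1.
  4.  2.  2. -2.  4. -1.]
0.006 5626 [[0.35421155567838, -0.2707139902169089, 0.006759913723360267], [0.522393034640574, -0.1600608493379524, 0.01190757042592916], [0.6463156910316512, -0.09372847519052604, 0.01704371813618194]]
((516.273681640625, -187.24945068359375), (336.599365234375, 209.7757568359375), 0.00781254656612873) [[347.959716796875, -82.384521484375], [347.98828125, -292.1602783203125], [684.587646484375, -292.1143798828125], [684.55908203125, -82.338623046875]]
0.09 2034 [[0.37487118849385925, -0.2360430758223908, 0.0904289324732248], [0.4204284440547332, -0.16213318126914533, 0.10880990572085691], [0.6348221575731334, -0.08925288929851297, 0.1297931221346136]]
((505.3978271484375, -160.009
[... 481 characters left out ...]
68.4493103027344, 155.46878051757812), 7.032669544219971) [[359.2287902832031, -96.45890808105469], [378.2636413574219, -250.75802612304688], [644.6932373046875, -217.89036560058594], [625.658447265625, -63.59124755859375]]
0.16 836 [[0.37474729808326196, -0.24639578535903275, 0.16013432351910958], [0.5049232719933541, -0.1907987440580382, 0.16911034927681912], [0.6377047019286144, -0.14979658913604987, 0.18110575079032012]]
((510.621826171875, -208.00872802734375), (269.8020935058594, 74.27201843261719), 12.461426734924316) [[370.88555908203125, -200.85684204101562], [386.91217041015625, -273.3791198730469], [650.3580932617188, -215.16061401367188], [634.3314819335938, -142.63833618164062]]
```

View pics/crop0.png

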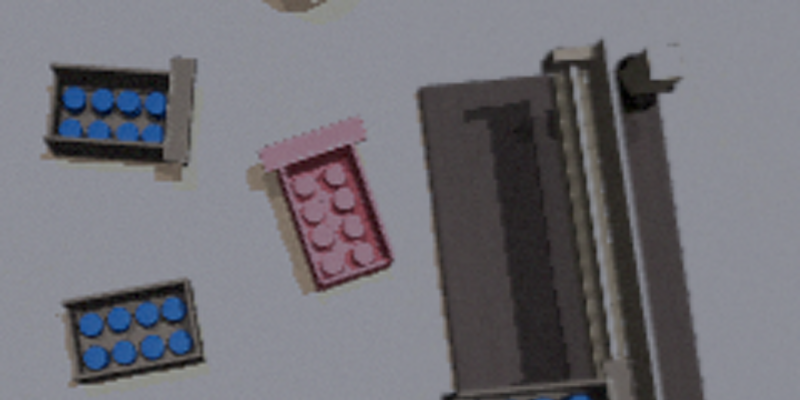

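The crop confirms it: the bin at (273,216) is grey with blue caps and has the lip on its right side, facing world −y, while the bin at (279,288) has no lip. The stop tab is at about (455,212) in the top view, which is the +x end of the rail. I'll now fit the poses.

```bash
python3 - <<'E'
from h import *
im,P=pts('top','top0')
K,p,R=cam('top')
# lip: region, height mask, then ray onto z=.06
v,u=np.mgrid[:480,:640]
def onz(u,v,h):
    r=np.stack([(u-K[0,2])/K[0,0],(v-K[1,2])/K[1,1],np.ones_like(u,float)],-1)@R.T
    return p+r*((h-p[2])/r[...,2])[...,None]
m=(P[...,2]>.045)&(P[...,2]<.075)&(u>284)&(u<305)&(v>190)&(v<245)
Q=onz(u[m],v[m],.06); r=cv2.minAreaRect((Q[:,:2]*1000).astype(np.float32)); print('lip',r,np.median(Q,0))
m=(P[...,2]>.03)&(P[...,2]<.075)&(u>240)&(u<292)&(v>190)&(v<245)
Q=onz(u[m],v[m],.06); r=cv2.minAreaRect((Q[:,:2]*1000).astype(np.float32)); print('bin',r)
hsv=cv2.cvtColor(im,cv2.COLOR_RGB2HSV)
for a in [(216,294),(216,312),(300,415),(300,425),(230,430),(300,455),(260,463),(214,462)]: print(a,im[a],hsv[a],P[a])
E
```

```text
lip ((638.464111328125, 159.08897399902344), (28.153949737548828, 76.31722259521484), 87.70088958740234) [0.6397 0.1547 0.06  ]
bin ((637.1943359375, 203.6459503173828), (73.93537139892578, 91.66134643554688), 2.119288921356201)
(216, 294) [99 95 91] [15 21 99] [0.6378 0.1513 0.0593]
(216, 312) [139 139 149] [120  17 149] [ 0.6524  0.1134 -0.0003]
(300, 415) [70 65 64] [ 5 22 70] [ 0.4659 -0.1188  0.0131]
(300, 425) [71 67 65] [10 22 71] [ 0.4668 -0.1414  0.0095]
(230, 430) [42 39 41] [160  18  42] [ 0.6245 -0.1544  0.0095]
(300, 455) [83 78 72] [16 34 83] [ 0.4627 -0.1861  0.0928]
(260, 463) [66 63 60] [15 23 66] [ 0.5335 -0.1823  0.1751]
(214, 462) [1 0 0] [  0 255   1] [ 0.6383 -0.1989  0.1147]
```

>>> {"api": "jog_arm", "payload": {
  "deltas": [
    {"turn":[0,0,10],"slide":[0,3,6],"grip":0},
    {"turn":[0,0,73.5],"slide":[33.5,50,13],"grip":0},
    {"turn":[0,0,73.5],"slide":[33.5,50,13],"grip":0},
    {"turn":[0,0,73.5],"slide":[33.5,50,13],"grip":0},
    {"turn":[0,0,73.5],"slide":[33.5,50,13],"grip":0},
    {"turn":[0,0,73.5],"slide":[33.5,50,13],"grip":0},
    {"turn":[0,0,73.5],"slide":[33.5,50,13],"grip":0},
    {"turn":[0,0,73.5],"slide":[33.5,50,13],"grip":0},
    {"turn":[0,0,73.5],"slide":[33.5,50,13],"grip":0},
    {"turn":[0,0,73.5],"slide":[33.5,50,13],"grip":0},
    {"turn":[0,0,73.5],"slide":[33.5,50,13],"grip":0},
    {"turn":[0,0,73.5],"slide":[33.5,50,13],"grip":0}
  ]
}}

```text
t: 1.65
eef_pos: [0.5201, -0.1213, 0.3832]
eef_rot: [[1.0, 0.004, -0.0], [0.004, -1.0, 0.001], [0.0, -0.001, -1.0]]
contact_force: [-0.2, -0.9, 0.6]
width: 0.0856
```

```bash
python3 - <<'E'
from h import *
grab('wrist','w1')
E
```

```text
(no output)
```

View pics/w1.png

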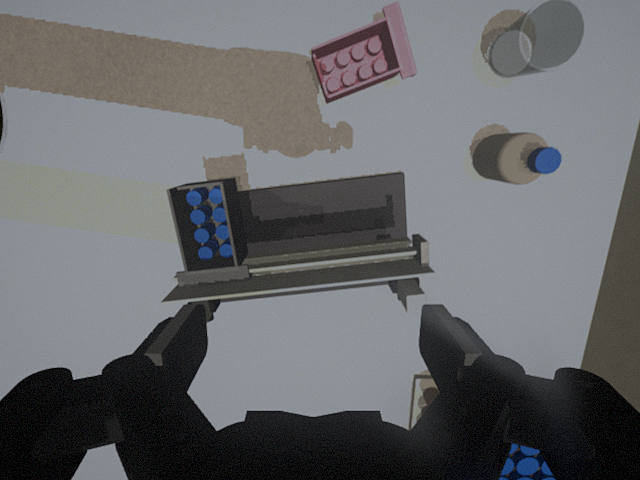

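The rack is in view. The rail runs from about (248,268) to (413,250), the stop tab is at (421,250) and the fixed bin's lip is at (212,274). The panel is yawed by a few degrees, so I'll measure it.

```bash
python3 - <<'E'
from h import *
a=cv2.imread('pics/w1.png')[160:315,155:445]; cv2.imwrite('pics/crop1.png',cv2.resize(a,(783,418),interpolation=cv2.INTER_CUBIC))
im,P=pts('wrist','w1')
for u in (290,340,390):
    print(u); 
    for v in range(232,300): print(v,im[v,u],(P[v,u]*1000).round(1), end=' | ' if v%2 else '\n')
E
```

```text
290
232 [45 45 46] [ 488.  -172.3   13. ]
233 [48 50 46] [ 488.  -173.5   13.9] | 234 [48 49 51] [ 487.9 -175.3   12.6]
235 [54 47 50] [ 488.  -176.5   13.5] | 236 [48 49 45] [ 487.8 -178.4   11.9]
237 [38 41 41] [ 487.8 -179.9   11.6] | 238 [35 35 35] [ 487.8 -181.1   12.7]
239 [50 49 48] [ 487.8 -182.5   13.1] | 240 [64 65 67] [ 487.9 -183.6   14.3]
241 [67 64 65] [ 487.8 -185.5   12.6] | 242 [61 56 58] [ 487.8 -186.9   13. ]
243 [55 56 58] [ 487.8 -188.4   13. ] | 244 [63 60 61] [ 487.7 -189.9   12.7]
245 [58 56 57] [ 487.7 -191.3   13.2] | 246 [58 59 58] [ 487.6 -193.    12.2]
247 [62 60 58] [ 487.7 -194.1   13.6] | 248 [62 61 60] [ 487.6 -195.8   12.7]
249 [59 60 58] [ 487.6 -197.3   12.9] | 250 [60 55 53] [ 492.7 -175.1   92.2]
251 [54 58 50] [ 493.  -175.2   95.7] | 252 [58 58 53] [ 493.2 -175.4   99.4]
253 [68 63 61] [ 493.5 -175.   104.6] | 254 [84 83 77] [ 493.6 -175.7  106.2]
255 [90 86 79] [ 493.6 -176.8  106.7] | 256 [87 84 77] [ 493.5 -178.2  106.1]
257 [91 90 83] [ 492.6 -184.    91.8] | 258 [89 89 80] [ 492.5 -185.4   91.2]
259 [79 76 70] [ 492.4 -187.2   89.7] | 260 
[... 6323 characters left out ...]

283 [47 50 52] [ 610.7 -209.2  111.6] | 284 [52 55 57] [ 610.8 -210.6  111.4]
285 [45 48 47] [ 611.  -212.1  110.8] | 286 [48 49 47] [ 611.2 -213.5  110.3]
287 [75 78 82] [ 611.  -214.3  111.5] | 288 [ 95 102 105] [ 611.8 -216.9  108.4]
289 [121 123 132] [ 637.2 -263.6    0.2] | 290 [134 139 145] [ 637.1 -265.     0.8]
291 [144 149 155] [ 637.6 -267.3   -0.9] | 292 [144 150 152] [ 637.3 -268.2    1. ]
293 [140 144 148] [ 637.3 -269.7    1.2] | 294 [140 143 147] [ 637.5 -271.5    0.8]
295 [139 146 147] [ 637.5 -272.8    1.6] | 296 [142 146 148] [ 638.  -275.2   -0.1]
297 [143 148 148] [ 637.9 -276.6    0.5] | 298 [142 148 149] [ 637.8 -277.9    1.4]
299 [144 148 152] [ 638.1 -279.9    0.6] |
```

View pics/crop1.png

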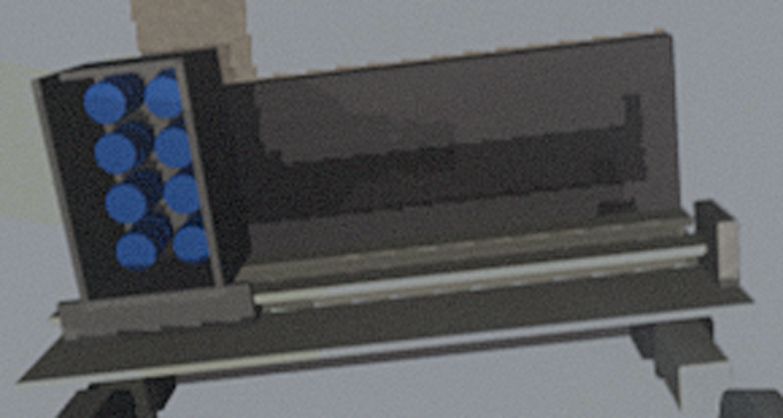

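```bash
python3 - <<'E'
from h import *
im,P=pts('wrist','w1')
v,u=np.mgrid[:480,:640]
# line fits
z=P[...,2]
m=(u>255)&(u<405)&(v<300)&(v>235)&(z>.12)&(z<.1445)
def fit(m,n):
    q=P[m][:,:2]; q=q[np.isfinite(q).all(1)]
    for _ in range(4):
        a=np.polyfit(q[:,0],q[:,1],1); r=q[:,1]-np.polyval(a,q[:,0]); q=q[abs(r)<.002]
    print(n,a,np.degrees(np.arctan(a[0])),len(q),r.std()); return a
pf=fit((u>200)&(u<405)&(v>255)&(v<300)&(z>.150)&(z<.175)&(P[...,1]<-.17),'panel')
yp=np.polyval(pf,P[...,0])
rf=fit((u>255)&(u<405)&(v>235)&(v<290)&(z>.131)&(z<.144)&(P[...,1]>yp+.008),'rail front')
c,s=np.cos(np.arctan(pf[0])),np.sin(np.arctan(pf[0]))
S=P[...,0]*c+P[...,1]*s; N=P[...,0]*s-P[...,1]*c   # along rail(rack y), rack x dir
pN=-pf[1]*c; print('panel N',pN)
top=(u>255)&(u<405)&(v>235)&(v<290)&(N>pN-.0125)&(N<pN-.0095)&(z>.1455)&(z<.15); print('railtop z',np.median(z[top]),top.sum())
pt=(u>255)&(u<405)&(v>260)&(v<300)&(z>.1775)&(z<.19);print('panel top z',np.median(z[pt]))
# stop
st=(u>405)&(u<440)&(v>220)&(v<275)&(z>.153)&(z<.2)&(N<pN-.002)
print('stop',st.sum(),np.nanmin(S[st]),np.percentile(S[st],[2,10,50,90,98]),np.median(z[st]),np.percentile(N[st]-pN,[2,50,98]))
ss=(u>405)&(u<440)&(v>220)&(v<275)&(z>.12)&(z<.2)&(N<pN-.002)
for vv in range(232,268,3): print(vv,[(int(a),tuple((np.array([S[vv,a],N[vv,a]-pN,z[vv,a]])*1000).round(1))) for a in range(408,432,2) if z[vv,a]>.1])
# panel ends
pe=(z>.15)&(z<.185)&(abs(N-pN)<.012)&(v>255)&(v<310)&(u<450); print('panel S range',np.percentile(S[pe],[0,.2,1,99,99.8,100]))
# fixed bin lip
fl=(u>170)&(u<250)&(v>262)&(v<285)&(z>.14)&(z<.158)&(N<pN-.003); print('fixlip S',np.percentile(S[fl],[1,50,99]),'z',np.percentile(z[fl],[5,50,95]),'N',np.percentile(N[fl]-pN,[2,98]))
E
```

```text
panel [ 0.0857 -0.2282] 4.900605365213346 788 0.0008990182866840287
rail front [ 0.121  -0.2345] 6.899520589417577 551 0.00023179212661486262
panel N 0.22733568349567165
railtop z 0.1469266072509277 297
panel top z 0.17885704896428556
stop 483 0.5928431652373536 [0.5961 0.6011 0.613  0.6184 0.6198] 0.1612138962754175 [-0.0287 -0.0051 -0.0021]
232 []
235 [(412, (np.float64(611.4), np.float64(-28.2), np.float64(131.3))), (414, (np.float64(613.0), np.float64(-28.6), np.float64(133.3))), (416, (np.float64(614.5), np.float64(-29.1), np.float64(135.6))), (418, (np.float64(617.2), np.float64(-28.4), np.float64(133.7))), (420, (np.float64(618.5), np.float64(-28.9), np.float64(136.3)))]
238 [(412, (np.float64(611.7), np.float64(-24.6), np.float64(130.3))), (414, (np.float64(611.5), np.float64(-26.9), np.float64(138.7))), (416, (np.float64(611.6), np.float64(-28.8), np.float64(146.2))), (418, (np.float64(613.7), np.float64(-28.6), np.float64(146.0))), (420, (np.float64(615.2), np.float64(-29.0), np.float64(148.0))), (422, (np.float64(617.1), np.float64(-28.9), np.float64(148.3)))]
241 [(408, (
[... 5702 characters left out ...]
05.1), np.float64(-2.7), np.float64(154.5))), (414, (np.float64(607.6), np.float64(-1.9), np.float64(152.8))), (416, (np.float64(609.0), np.float64(-2.7), np.float64(155.3))), (418, (np.float64(610.8), np.float64(-2.9), np.float64(156.3))), (420, (np.float64(612.8), np.float64(-2.8), np.float64(156.5))), (422, (np.float64(613.1), np.float64(-4.7), np.float64(162.3))), (424, (np.float64(615.9), np.float64(-3.6), np.float64(159.7))), (426, (np.float64(617.3), np.float64(-4.2), np.float64(161.7))), (428, (np.float64(619.8), np.float64(-3.5), np.float64(160.2)))]
panel S range [0.35   0.3511 0.3544 0.6177 0.6198 0.6208]
fixlip S [0.356  0.3968 0.4351] z [0.1432 0.1507 0.152 ] N [-0.0193 -0.0034]
```

>>> {"api": "jog_arm", "payload": {
  "deltas": [
    {"turn":[0,0,0],"slide":[11.8,34.0,-13.0],"grip":0},
    {"turn":[0,0,0],"slide":[11.8,34.0,-13.0],"grip":0},
    {"turn":[0,0,0],"slide":[11.8,34.0,-13.0],"grip":0},
    {"turn":[0,0,0],"slide":[11.8,34.0,-13.0],"grip":0},
    {"turn":[0,0,0],"slide":[11.8,34.0,-13.0],"grip":0},
    {"turn":[0,0,0],"slide":[11.8,34.0,-13.0],"grip":0},
    {"turn":[0,0,0],"slide":[11.8,34.0,-13.0],"grip":0},
    {"turn":[0,0,0],"slide":[11.8,34.0,-13.0],"grip":0},
    {"turn":[0,0,0],"slide":[11.8,34.0,-13.0],"grip":0}
  ]
}}

```text
t: 2.82
eef_pos: [0.6384, 0.2134, 0.254]
eef_rot: [[1.0, -0.004, 0.001], [-0.004, -1.0, -0.002], [0.001, 0.002, -1.0]]
contact_force: [-0.9, 0.1, 0.6]
width: 0.0855
```

```bash
python3 - <<'E'
from h import *
print(ctrl.observe()['eef_pos'])
grab('wrist','w2')
E
```

```text
[0.6384 0.2134 0.254 ]
```

View pics/w2.png

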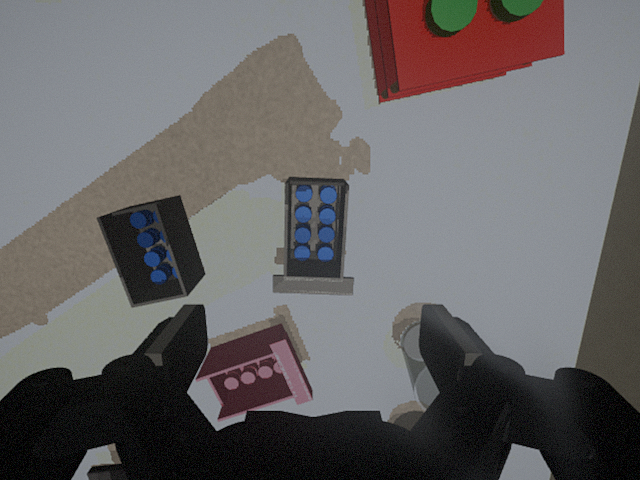

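The lipped bin is centred under the wrist camera: its lip spans (273–353, 284), its front wall is at v≈182, and it is almost axis-aligned. I'll fit its pose from the depth points.

```bash
python3 - <<'E'
from h import *
im,P=pts('wrist','w2')
v,u=np.mgrid[:480,:640]; z=P[...,2]
m=(u>265)&(u<362)&(v>266)&(v<300)&(z>.053)&(z<.067)
q=P[m]; print('lip z',np.median(q[:,2]))
r=cv2.minAreaRect((q[:,:2]*1000).astype(np.float32)); print('lip',r,cv2.boxPoints(r).tolist())
# outside side walls: rim points z .045-.064 in v 185..270 left, right
for n,a,b in(('L',280,300),('R',335,352)):
    m=(u>a)&(u<b)&(v>190)&(v<270)&(z>.056)&(z<.066); q=P[m]
    f=np.polyfit(q[:,1],q[:,0],1); print(n,len(q),np.degrees(np.arctan(f[0])),np.percentile(q[:,0],[2,50,98]),'x at y=.2',np.polyval(f,.2))
m=(u>282)&(u<352)&(v>170)&(v<200)&(z>.03)&(z<.05); q=P[m]; print('front',np.percentile(q,[2,50,98],axis=0))
# lip edges by row
for uu in(280,300,320,345):
    print(uu,[(vv,tuple((P[vv,uu]*1000).round(1))) for vv in range(270,298)if P[vv,uu,2]>.02])
for vv in(210,240): print(vv,[(a,tuple((P[vv,a]*1000).round(1))) for a in list(range(282,300))+list(range(334,352)) if P[vv,a,2]>.02])
E
```

```text
lip z 0.06064603833426585
lip ((637.8937377929688, 158.82949829101562), (28.80746841430664, 76.2012939453125), 87.11710357666016) [[599.1168823242188, 146.36026000976562], [675.2217407226562, 142.52774047851562], [676.6705932617188, 171.29873657226562], [600.5657348632812, 175.13125610351562]]
L 290 2.434640848280428 [0.6107 0.6135 0.6159] x at y=.2 0.6132260613946496
R 303 2.5389318153360505 [0.6635 0.6662 0.6687] x at y=.2 0.6659797647434459
front [[0.616  0.2333 0.0314]
 [0.6425 0.2468 0.0403]
 [0.6674 0.2489 0.0488]]
280 [(275, (np.float64(607.4), np.float64(163.3), np.float64(58.5))), (276, (np.float64(607.5), np.float64(163.1), np.float64(60.4))), (277, (np.float64(607.7), np.float64(162.7), np.float64(62.0))), (278, (np.float64(607.5), np.float64(161.2), np.float64(60.7))), (279, (np.float64(607.5), np.float64(160.4), np.float64(61.1))), (280, (np.float64(607.4), np.float64(158.9), np.float64(59.9))), (281, (np.float64(607.5), np.float64(158.7), np.float64(62.0))), (282, (np.float64(607.4), np.float64(157.1), np.float64(60.4))), (283, (np.float64(607.3), np.float64(155.9), np.
[... 6621 characters left out ...]
t64(622.4), np.float64(188.3), np.float64(25.1))), (298, (np.float64(623.4), np.float64(188.0), np.float64(24.1))), (299, (np.float64(624.4), np.float64(188.0), np.float64(24.3))), (338, (np.float64(664.1), np.float64(186.9), np.float64(21.0))), (339, (np.float64(664.2), np.float64(190.3), np.float64(33.4))), (340, (np.float64(664.4), np.float64(193.0), np.float64(43.4))), (341, (np.float64(664.4), np.float64(196.0), np.float64(54.3))), (342, (np.float64(664.7), np.float64(198.0), np.float64(61.7))), (343, (np.float64(665.7), np.float64(197.8), np.float64(61.3))), (344, (np.float64(666.7), np.float64(197.4), np.float64(59.8))), (345, (np.float64(667.6), np.float64(197.7), np.float64(60.6)))]
```

>>> {"api": "jog_arm", "payload": {
  "deltas": [
    {"turn":[0,0,-2.5],"slide":[0.2,-1.2,-5],"grip":0},
    {"turn":[0,0,-2.5],"slide":[0.2,-1.2,-10],"grip":0},
    {"turn":[0,0,-2.5],"slide":[0.2,-1.2,-13],"grip":0},
    {"turn":[0,0,-2.5],"slide":[0.2,-1.2,-13],"grip":0},
    {"turn":[0,0,-2.5],"slide":[0.2,-1.2,-13],"grip":0},
    {"turn":[0,0,-2.5],"slide":[0.2,-1.2,-13],"grip":0}
  ]
}}

```text
t: 3.62
eef_pos: [0.6408, 0.2049, 0.1258]
eef_rot: [[0.999, -0.044, 0.004], [-0.044, -0.999, 0.001], [0.004, -0.001, -1.0]]
contact_force: [0.3, 0.4, 0.3]
width: 0.0856
```

```bash
python3 - <<'E'
from h import *
s=ctrl.observe();print(s['eef_pos'],s['eef_rot'],s['qvel'],s['contact_force'])
E
```

```text
[0.6408 0.2049 0.1258] [[ 0.999  -0.0443  0.0038]
 [-0.0443 -0.999   0.0008]
 [ 0.0037 -0.001  -1.    ]] [-0.0038  0.0058  0.0014  0.0044  0.0003 -0.0003 -0.0003] [0.3032 0.3637 0.2539]
```

>>> {"api": "jog_arm", "payload": {
  "deltas": [
    {"turn":[0,0,0],"slide":[-0.1,-0.15,-4],"grip":0},
    {"turn":[0,0,0],"slide":[-0.1,-0.15,-7],"grip":0},
    {"turn":[0,0,0],"slide":[-0.1,-0.15,-8.4],"grip":0},
    {"turn":[0,0,0],"slide":[-0.1,-0.15,-8.4],"grip":0},
    {"turn":[0,0,0],"slide":[-0.1,-0.15,-8.4],"grip":0}
  ]
}}

```text
t: 4.25
eef_pos: [0.6396, 0.2039, 0.0411]
eef_rot: [[0.999, -0.044, 0.003], [-0.044, -0.999, 0.001], [0.003, -0.001, -1.0]]
contact_force: [1.3, 0.6, -0.8]
width: 0.0856
```

```bash
python3 - <<'E'
from h import *
s=ctrl.observe();print(s['eef_pos'],s['contact_force'])
grab('wrist','w3')
E
```

```text
[0.6396 0.2039 0.0411] [ 1.2971  0.6086 -0.8222]
```

View pics/w3.png

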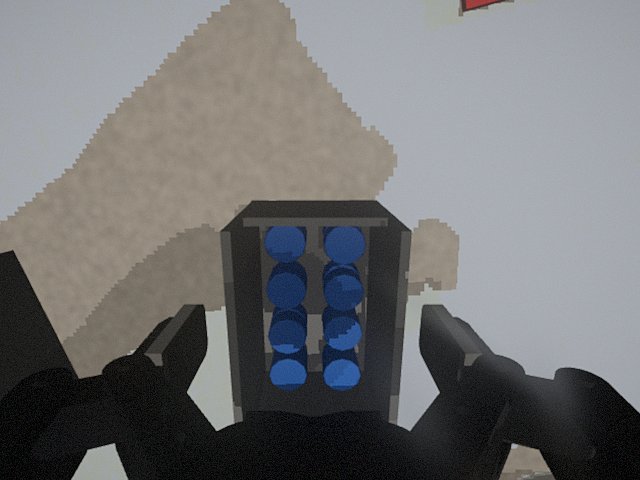

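The bin (u 221–410) sits centred between the open fingers (207 and 420), so I'll close on it.

>>> {"api": "jog_arm", "payload": {
  "deltas": [
    {"turn":[0,0,0],"slide":[0,0,0],"grip":1},
    {"turn":[0,0,0],"slide":[0,0,0],"grip":1},
    {"turn":[0,0,0],"slide":[0,0,0],"grip":1},
    {"turn":[0,0,0],"slide":[0,0,0],"grip":1},
    {"turn":[0,0,0],"slide":[0,0,0],"grip":1},
    {"turn":[0,0,0],"slide":[0,0,0],"grip":1}
  ]
}}

```text
t: 5.05
eef_pos: [0.6393, 0.2035, 0.0404]
eef_rot: [[0.999, -0.044, 0.002], [-0.044, -0.999, 0.0], [0.002, -0.001, -1.0]]
contact_force: [1.4, -0.1, 5.8]
width: 0.0556
```

>>> {"api": "jog_arm", "payload": {
  "deltas": [
    {"turn":[0,0,0],"slide":[0,0,2],"grip":1},
    {"turn":[0,0,0],"slide":[0,0,5],"grip":1},
    {"turn":[0,0,0],"slide":[0,0,9],"grip":1},
    {"turn":[0,0,0],"slide":[0,0,14],"grip":1},
    {"turn":[0,0,0],"slide":[0,0,18],"grip":1},
    {"turn":[0,0,0],"slide":[0,0,20],"grip":1},
    {"turn":[0,0,0],"slide":[0,0,20],"grip":1},
    {"turn":[0,0,0],"slide":[0,0,20],"grip":1}
  ]
}}

```text
t: 6.05
eef_pos: [0.6376, 0.2026, 0.2371]
eef_rot: [[0.999, -0.044, -0.003], [-0.044, -0.999, -0.001], [-0.003, 0.001, -1.0]]
contact_force: [-0.2, -0.9, -2.1]
width: 0.0555
```

```bash
python3 - <<'E'
from h import *
s=ctrl.observe();print(s['eef_pos'],s['contact_force'],s['width'])
grab('wrist','w4'); grab('side','s4')
a=cv2.imread('pics/w4.png'); b=cv2.imread('pics/s4.png')
cv2.imwrite('pics/c4.png',np.hstack([cv2.resize(a,(400,300)),cv2.resize(b[130:430,150:550],(400,300))]))
E
```

```text
[0.6376 0.2026 0.2371] [-0.2061 -0.8519 -2.1118] 0.05550296452801594
```

View pics/c4.png

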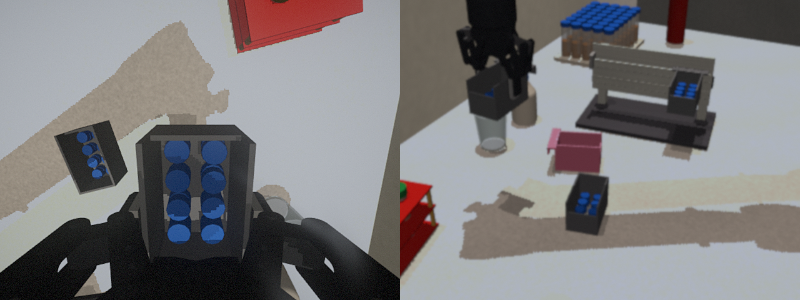

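>>> {"api": "jog_arm", "payload": {
  "deltas": [
    {"turn":[0,0,2],"slide":[-1,-4,0],"grip":1},
    {"turn":[0,0,4],"slide":[-2.2,-9,0],"grip":1},
    {"turn":[0,0,6],"slide":[-3.4,-14,0],"grip":1},
    {"turn":[0,0,8],"slide":[-4.7,-19,0],"grip":1},
    {"turn":[0,0,9.4],"slide":[-5.9,-24,0],"grip":1},
    {"turn":[0,0,9.4],"slide":[-6.9,-28,0],"grip":1},
    {"turn":[0,0,9.4],"slide":[-7.6,-31,0],"grip":1},
    {"turn":[0,0,9.4],"slide":[-7.9,-32.2,-1],"grip":1},
    {"turn":[0,0,9.4],"slide":[-7.9,-32.2,-3],"grip":1},
    {"turn":[0,0,9.4],"slide":[-7.9,-32.2,-3.5],"grip":1},
    {"turn":[0,0,9.4],"slide":[-7.9,-32.2,-3.5],"grip":1},
    {"turn":[0,0,9.4],"slide":[-7.9,-32.2,-3.5],"grip":1}
  ]
}}

```text
t: 7.65
eef_pos: [0.56, -0.1177, 0.2047]
eef_rot: [[0.993, 0.122, 0.001], [0.122, -0.993, 0.0], [0.001, -0.0, -1.0]]
contact_force: [0.1, 0.0, -0.9]
width: 0.0552
```

```bash
python3 - <<'E'
from h import *
s=ctrl.observe();print(s['eef_pos'],s['eef_rot'],s['contact_force'],s['wrist_torque'],s['width'])
grab('wrist','w5'); grab('side','s5'); grab('top','t5')
a=cv2.imread('pics/t5.png')[180:360,380:520]; b=cv2.imread('pics/s5.png')[120:300,280:500]
cv2.imwrite('pics/c5.png',np.hstack([cv2.resize(a,(350,450),interpolation=2),cv2.resize(b,(450,450),interpolation=2)]))
im,P=pts('wrist','w5'); z=P[...,2]
c,sn=np.cos(np.radians(6.9)),np.sin(np.radians(6.9)); S=P[...,0]*c+P[...,1]*sn; N=P[...,0]*sn-P[...,1]*c
v,u=np.mgrid[:480,:640]
for n,a,b in(('L',210,240),('R',400,430)):
    m=(u>a)&(u<b)&(v>220)&(v<420)&(z>.19)&(z<.225); q=np.c_[N[m],S[m],z[m]]
    for lo in np.arange(.13,.2,.01):
        k=(q[:,0]>lo)&(q[:,0]<lo+.01)
        if k.sum()>5: print(n,round(lo,3),k.sum(),np.percentile(q[k],[2,50,98],axis=0)[:,1:].ravel().round(4))
E
```

```text
[ 0.56   -0.1177  0.2047] [[ 0.9926  0.1218  0.0009]
 [ 0.1218 -0.9926  0.0001]
 [ 0.0009 -0.     -1.    ]] [ 0.0509  0.0499 -0.8896] [ 0.0494 -0.0812 -0.0123] 0.05519394383509646
L 0.13 158 [0.5132 0.2112 0.5152 0.2199 0.5165 0.2249]
L 0.14 604 [0.5133 0.2067 0.5162 0.2207 0.5165 0.2249]
L 0.15 520 [0.5133 0.2094 0.5162 0.222  0.5165 0.225 ]
L 0.16 427 [0.5133 0.212  0.5161 0.223  0.5165 0.225 ]
L 0.17 819 [0.5024 0.1963 0.512  0.2215 0.5165 0.225 ]
L 0.18 309 [0.5121 0.2177 0.5157 0.2242 0.5165 0.225 ]
L 0.19 138 [0.514  0.2203 0.5162 0.2242 0.5165 0.2249]
L 0.2 18 [0.5158 0.2226 0.5162 0.224  0.5165 0.2249]
R 0.13 54 [0.5671 0.2164 0.5684 0.2236 0.5694 0.225 ]
R 0.14 138 [0.5671 0.2235 0.5682 0.2246 0.5692 0.225 ]
R 0.15 74 [0.5678 0.2231 0.5687 0.2246 0.5695 0.225 ]
R 0.16 43 [0.5685 0.2239 0.569  0.2245 0.5695 0.2249]
R 0.17 764 [0.5697 0.1959 0.5753 0.2145 0.5823 0.2249]
R 0.18 25 [0.5698 0.2239 0.5702 0.2246 0.5709 0.2249]
```

View pics/c5.png

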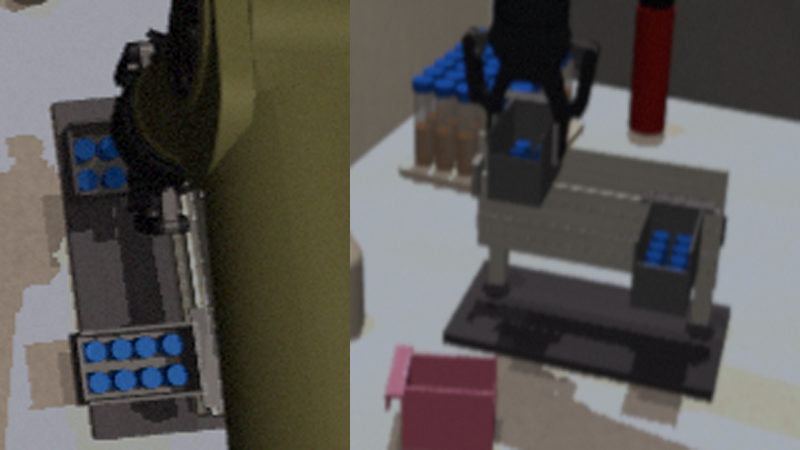

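View pics/w5.png

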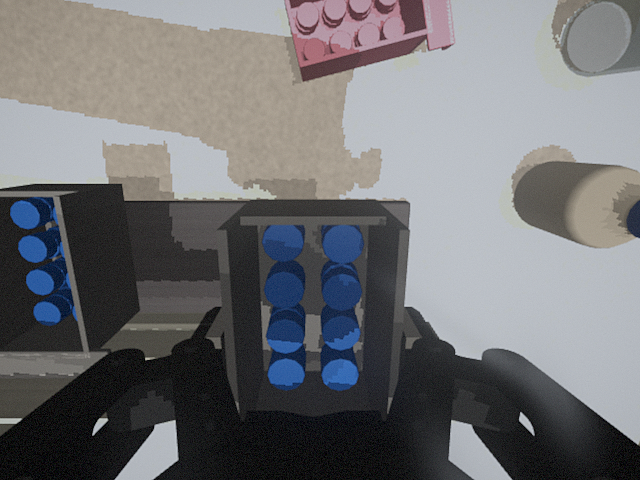

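```bash
python3 - <<'E'
from h import *
im,P=pts('wrist','w5'); z=P[...,2]
c,sn=np.cos(np.radians(6.9)),np.sin(np.radians(6.9)); S=P[...,0]*c+P[...,1]*sn; N=P[...,0]*sn-P[...,1]*c
p=np.array([.56,-.1177]); print('TCP S,N',p@[c,sn],p@[sn,-c])
v,u=np.mgrid[:480,:640]
for n,a,b in(('L',215,250),('R',380,412)):
    m=(u>a)&(u<b)&(v>215)&(v<415)&(z>.2225)&(z<.24)
    q=np.c_[N[m],S[m],z[m]]; 
    f=np.polyfit(q[:,0],q[:,2],1); g=np.polyfit(q[:,0],q[:,1],1)
    print(n,m.sum(),'pitch deg',np.degrees(np.arctan(f[0])),'z at .185',np.polyval(f,.185),'yaw',np.degrees(np.arctan(g[0])),'S',np.percentile(q[:,1],[2,50,98]),'N',np.percentile(q[:,0],[1,99]))
for uu in(270,310,350): print(uu,[(vv,tuple((np.array([N[vv,uu],S[vv,uu],z[vv,uu]])*1000).round(1))) for vv in range(198,228)])
E
```

```text
TCP S,N 0.5418040055496516 0.1841241688924981
L 2270 pitch deg 0.23176714265446524 z at .185 0.2249178413384385 yaw -0.4068020262708169 S [0.5112 0.5149 0.5165] N [0.1389 0.2001]
R 2329 pitch deg 0.45993313606911895 z at .185 0.22515713081331518 yaw 0.6400594708878032 S [0.5661 0.5677 0.5718] N [0.1388 0.1996]
270 [(198, (np.float64(162.5), np.float64(503.0), np.float64(2.0))), (199, (np.float64(163.6), np.float64(502.8), np.float64(0.6))), (200, (np.float64(138.9), np.float64(522.5), np.float64(167.1))), (201, (np.float64(139.0), np.float64(522.7), np.float64(169.2))), (202, (np.float64(138.7), np.float64(523.3), np.float64(174.1))), (203, (np.float64(138.9), np.float64(523.5), np.float64(175.7))), (204, (np.float64(138.7), np.float64(523.8), np.float64(179.1))), (205, (np.float64(138.7), np.float64(524.1), np.float64(181.7))), (206, (np.float64(nan), np.float64(nan), np.float64(nan))), (207, (np.float64(138.9), np.float64(524.5), np.float64(185.2))), (208, (np.float64(139.0), np.float64(524.7), np.float64(187.1))), (209, (np.float64(138.9), np.float64(525.1), np.float64(189.9))), (
[... 4449 characters left out ...]
 np.float64(554.1), np.float64(204.9))), (218, (np.float64(139.3), np.float64(554.2), np.float64(204.7))), (219, (np.float64(139.6), np.float64(554.2), np.float64(204.8))), (220, (np.float64(140.1), np.float64(554.2), np.float64(204.4))), (221, (np.float64(140.3), np.float64(554.2), np.float64(205.0))), (222, (np.float64(140.9), np.float64(554.3), np.float64(203.7))), (223, (np.float64(140.9), np.float64(554.2), np.float64(205.3))), (224, (np.float64(141.3), np.float64(554.2), np.float64(205.2))), (225, (np.float64(141.8), np.float64(554.3), np.float64(204.6))), (226, (np.float64(145.8), np.float64(556.0), np.float64(188.6))), (227, (np.float64(146.3), np.float64(556.1), np.float64(187.9)))]
```

The front wall is at N=0.1388, so the bin centre is at N=0.1838 and z=0.195, level. The rail centre at N=0.2348 calls for a centre at 0.1851, so I'll shift 1.3 mm towards the panel and come down part of the way.

>>> {"api": "jog_arm", "payload": {
  "deltas": [
    {"turn":[0,0,0],"slide":[0.02,-0.13,-1],"grip":1},
    {"turn":[0,0,0],"slide":[0.02,-0.13,-2],"grip":1},
    {"turn":[0,0,0],"slide":[0.02,-0.13,-2.3],"grip":1},
    {"turn":[0,0,0],"slide":[0.02,-0.13,-2.3],"grip":1},
    {"turn":[0,0,0],"slide":[0.02,-0.13,-2.3],"grip":1}
  ]
}}

```text
t: 8.43
eef_pos: [0.5599, -0.1201, 0.1816]
eef_rot: [[0.993, 0.12, 0.001], [0.12, -0.993, -0.0], [0.001, 0.0, -1.0]]
contact_force: [0.0, -0.6, -1.5]
width: 0.0556
```

```bash
cat >> h.py <<'E'
C,SN=np.cos(np.radians(6.9)),np.sin(np.radians(6.9))
def st():
    s=ctrl.observe();p=s['eef_pos'];f=s['contact_force']
    print('t',round(s['t'],2),'S %.4f N %.4f z %.4f'%(p[0]*C+p[1]*SN,p[0]*SN-p[1]*C,p[2]),'F(S,N,z) %.2f %.2f %.2f'%(f[0]*C+f[1]*SN,f[0]*SN-f[1]*C,f[2]),'tq',s['wrist_torque'],'w',round(s['width'],4)); return s
E
python3 - <<'E'
from h import *
st()
E
```

```text
t 8.43 S 0.5414 N 0.1865 z 0.1816 F(S,N,z) -0.02 0.57 -1.52 tq [ 0.0403  0.0199 -0.0261] w 0.0556
```

>>> {"api": "jog_arm", "payload": {
  "deltas": [
    {"turn":[0,0,0],"slide":[-0.01,0.1,0],"grip":1},
    {"turn":[0,0,0],"slide":[-0.01,0.1,0],"grip":1},
    {"turn":[0,0,0],"slide":[-0.01,0.1,0],"grip":1}
  ]
}}

```text
t: 8.8
eef_pos: [0.5596, -0.1191, 0.1815]
eef_rot: [[0.993, 0.12, 0.0], [0.12, -0.993, -0.0], [0.0, 0.0, -1.0]]
contact_force: [-0.0, -0.2, -1.6]
width: 0.0556
```

```bash
python3 - <<'E'
from h import *
st()
E
```

```text
t 8.8 S 0.5412 N 0.1854 z 0.1815 F(S,N,z) -0.06 0.20 -1.63 tq [ 0.0103  0.0052 -0.0128] w 0.0556
```

>>> {"api": "jog_arm", "payload": {
  "deltas": [
    {"turn":[0,0,0],"slide":[0,0,-0.8],"grip":1},
    {"turn":[0,0,0],"slide":[0,0,-1.6],"grip":1},
    {"turn":[0,0,0],"slide":[0,0,-2.3],"grip":1},
    {"turn":[0,0,0],"slide":[0,0,-2.9],"grip":1},
    {"turn":[0,0,0],"slide":[0,0,-2.9],"grip":1},
    {"turn":[0,0,0],"slide":[0,0,-2.9],"grip":1}
  ]
}}

```text
t: 9.55
eef_pos: [0.5598, -0.1191, 0.1525]
eef_rot: [[0.993, 0.12, 0.0], [0.12, -0.993, -0.0], [0.0, 0.0, -1.0]]
contact_force: [-0.0, 1.3, -2.1]
width: 0.0555
```

```bash
python3 - <<'E'
from h import *
st()
grab('side','s6'); grab('wrist','w6')
b=cv2.imread('pics/s6.png')[140:260,320:480]
cv2.imwrite('pics/c6.png',cv2.resize(b,(800,600),interpolation=2))
im,P=pts('wrist','w6'); z=P[...,2]; N=P[...,0]*SN-P[...,1]*C
m=N[202:214,270:350]; print('front N',np.nanmedian(m), 'rimz',np.nanmedian(z[217:224,270:350]))
E
```

```text
t 9.55 S 0.5414 N 0.1855 z 0.1525 F(S,N,z) 0.11 -1.25 -2.11 tq [ 0.0441 -0.0433 -0.0076] w 0.0555
front N 0.1402170390919964 rimz 0.15270883969351162
```

View pics/c6.png

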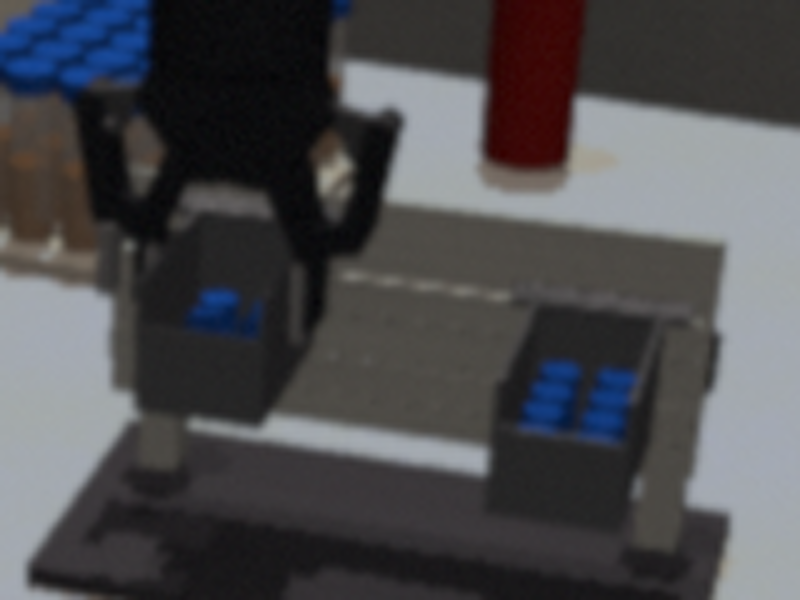

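The bin is aligned in front of the rack (side view, left bin), with its centre at N=0.1852 and the downturn about 9 mm above the rail. I'll keep lowering slowly.

>>> {"api": "jog_arm", "payload": {
  "deltas": [
    {"turn":[0,0,0],"slide":[0,0,-0.3],"grip":1},
    {"turn":[0,0,0],"slide":[0,0,-0.6],"grip":1},
    {"turn":[0,0,0],"slide":[0,0,-0.9],"grip":1},
    {"turn":[0,0,0],"slide":[0,0,-1.2],"grip":1},
    {"turn":[0,0,0],"slide":[0,0,-1.2],"grip":1}
  ]
}}

```text
t: 10.28
eef_pos: [0.5594, -0.119, 0.14]
eef_rot: [[0.993, 0.12, -0.001], [0.12, -0.993, 0.0], [-0.0, -0.0, -1.0]]
contact_force: [-0.7, -0.0, -2.4]
width: 0.0553
```

```bash
python3 - <<'E'
from h import *
st()
E
```

```text
t 10.28 S 0.5410 N 0.1854 z 0.1400 F(S,N,z) -0.66 -0.05 -2.40 tq [0.0812 0.0378 0.0193] w 0.0553
```

>>> {"api": "jog_arm", "payload": {
  "deltas": [
    {"turn":[0,0,0],"slide":[0,0,-0.2],"grip":1},
    {"turn":[0,0,0],"slide":[0,0,-0.4],"grip":1},
    {"turn":[0,0,0],"slide":[0,0,-0.6],"grip":1},
    {"turn":[0,0,0],"slide":[0,0,-0.6],"grip":1}
  ]
}}

```text
t: 10.78
eef_pos: [0.5594, -0.1191, 0.1341]
eef_rot: [[0.993, 0.12, -0.0], [0.12, -0.993, 0.0], [-0.0, -0.0, -1.0]]
contact_force: [-1.2, 0.2, -1.6]
width: 0.0557
```

```bash
python3 - <<'E'
from h import *
st()
E
```

```text
t 10.78 S 0.5411 N 0.1854 z 0.1341 F(S,N,z) -1.16 -0.33 -1.59 tq [ 0.0601 -0.0207 -0.0185] w 0.0557
```

>>> {"api": "jog_arm", "payload": {
  "deltas": [
    {"turn":[0,0,0],"slide":[0,0,-0.1],"grip":1},
    {"turn":[0,0,0],"slide":[0,0,-0.2],"grip":1},
    {"turn":[0,0,0],"slide":[0,0,-0.2],"grip":1}
  ]
}}

```text
t: 11.15
eef_pos: [0.5595, -0.1191, 0.1323]
eef_rot: [[0.993, 0.12, -0.0], [0.12, -0.993, 0.0], [-0.0, -0.0, -1.0]]
contact_force: [-0.0, -0.8, -1.6]
width: 0.0553
```

```bash
python3 - <<'E'
from h import *
st()
E
```

```text
t 11.15 S 0.5412 N 0.1854 z 0.1323 F(S,N,z) -0.11 0.74 -1.60 tq [-0.0072  0.0483 -0.0442] w 0.0553
```

>>> {"api": "jog_arm", "payload": {
  "deltas": [
    {"turn":[0,0,0],"slide":[0,0,-0.05],"grip":1},
    {"turn":[0,0,0],"slide":[0,0,-0.1],"grip":1},
    {"turn":[0,0,0],"slide":[0,0,-0.1],"grip":1}
  ]
}}

```text
t: 11.52
eef_pos: [0.5596, -0.1191, 0.1313]
eef_rot: [[0.993, 0.12, 0.0], [0.12, -0.993, -0.0], [0.0, 0.0, -1.0]]
contact_force: [0.6, 0.2, -1.0]
width: 0.0555
```

```bash
python3 - <<'E'
from h import *
st()
E
```

```text
t 11.53 S 0.5412 N 0.1854 z 0.1313 F(S,N,z) 0.61 -0.12 -1.05 tq [0.0948 0.0222 0.0595] w 0.0555
```

>>> {"api": "jog_arm", "payload": {
  "deltas": [
    {"turn":[0,0,0],"slide":[0,0,-0.05],"grip":1},
    {"turn":[0,0,0],"slide":[0,0,-0.1],"grip":1},
    {"turn":[0,0,0],"slide":[0,0,-0.1],"grip":1}
  ]
}}

```text
t: 11.9
eef_pos: [0.5596, -0.1191, 0.1305]
eef_rot: [[0.993, 0.12, 0.0], [0.12, -0.993, -0.0], [0.0, 0.0, -1.0]]
contact_force: [-0.8, 0.5, 0.7]
width: 0.0556
```

```bash
python3 - <<'E'
from h import *
st()
E
```

```text
t 11.9 S 0.5413 N 0.1855 z 0.1305 F(S,N,z) -0.74 -0.57 0.73 tq [-0.0667  0.0615 -0.0963] w 0.0556
```

>>> {"api": "jog_arm", "payload": {
  "deltas": [
    {"turn":[0,0,0],"slide":[0,0,-0.05],"grip":1},
    {"turn":[0,0,0],"slide":[0,0,-0.1],"grip":1},
    {"turn":[0,0,0],"slide":[0,0,-0.1],"grip":1}
  ]
}}

```text
t: 12.28
eef_pos: [0.5597, -0.1191, 0.1303]
eef_rot: [[0.993, 0.12, 0.0], [0.12, -0.993, -0.001], [0.0, 0.001, -1.0]]
contact_force: [-3.6, 1.0, 5.5]
width: 0.0559
```

```bash
python3 - <<'E'
from h import *
st()
E
```

```text
t 12.28 S 0.5413 N 0.1855 z 0.1303 F(S,N,z) -3.46 -1.41 5.50 tq [-0.1915  0.5187 -0.1417] w 0.0559
```

The lip has caught on the rail: the rail pushes up with about 7 N (from −1.6 to +5.5 N), with the bin about 25 mm short of the stop. I'll ease off slightly and slide along the rail.

>>> {"api": "jog_arm", "payload": {
  "deltas": [
    {"turn":[0,0,0],"slide":[0,0,0.04],"grip":1},
    {"turn":[0,0,0],"slide":[0.3,0.04,0.04],"grip":1},
    {"turn":[0,0,0],"slide":[0.6,0.07,0.04],"grip":1},
    {"turn":[0,0,0],"slide":[0.8,0.1,0.04],"grip":1},
    {"turn":[0,0,0],"slide":[0.8,0.1,0.04],"grip":1}
  ]
}}

```text
t: 12.9
eef_pos: [0.5674, -0.1187, 0.1303]
eef_rot: [[0.993, 0.119, -0.001], [0.119, -0.993, -0.001], [-0.001, 0.001, -1.0]]
contact_force: [-3.3, -0.2, 7.1]
width: 0.0554
```

```bash
python3 - <<'E'
from h import *
st()
E
```

```text
t 12.9 S 0.5491 N 0.1860 z 0.1303 F(S,N,z) -3.29 -0.24 7.14 tq [-0.3792  0.5913 -0.221 ] w 0.0554
```

>>> {"api": "jog_arm", "payload": {
  "deltas": [
    {"turn":[0,0,0],"slide":[0,0.04,0.06],"grip":1},
    {"turn":[0,0,0],"slide":[0.3,0.08,0.06],"grip":1},
    {"turn":[0,0,0],"slide":[0.6,0.12,0.06],"grip":1},
    {"turn":[0,0,0],"slide":[0.9,0.15,0.06],"grip":1},
    {"turn":[0,0,0],"slide":[1.0,0.16,0.06],"grip":1},
    {"turn":[0,0,0],"slide":[1.0,0.16,0.06],"grip":1}
  ]
}}

```text
t: 13.65
eef_pos: [0.5778, -0.1163, 0.1304]
eef_rot: [[0.993, 0.12, 0.0], [0.12, -0.993, 0.0], [0.0, -0.0, -1.0]]
contact_force: [-3.7, -0.5, 4.2]
width: 0.0556
```

```bash
python3 - <<'E'
from h import *
st()
E
```

```text
t 13.65 S 0.5596 N 0.1849 z 0.1304 F(S,N,z) -3.79 0.09 4.19 tq [-0.2923  0.5151 -0.2062] w 0.0556
```

>>> {"api": "jog_arm", "payload": {
  "deltas": [
    {"turn":[0,0,0],"slide":[0.2,0.0,0],"grip":1},
    {"turn":[0,0,0],"slide":[0.4,0.02,0],"grip":1},
    {"turn":[0,0,0],"slide":[0.4,0.02,0],"grip":1}
  ]
}}

```text
t: 14.02
eef_pos: [0.5818, -0.1161, 0.1304]
eef_rot: [[0.993, 0.12, 0.0], [0.12, -0.993, 0.0], [0.0, -0.0, -1.0]]
contact_force: [-3.4, -0.8, 4.8]
width: 0.0556
```

```bash
python3 - <<'E'
from h import *
st()
E
```

```text
t 14.03 S 0.5636 N 0.1852 z 0.1304 F(S,N,z) -3.50 0.38 4.78 tq [-0.2652  0.4571 -0.1854] w 0.0556
```

>>> {"api": "jog_arm", "payload": {
  "deltas": [
    {"turn":[0,0,0],"slide":[0.1,0.01,0],"grip":1},
    {"turn":[0,0,0],"slide":[0.2,0.02,0],"grip":1},
    {"turn":[0,0,0],"slide":[0.2,0.02,0],"grip":1}
  ]
}}

```text
t: 14.4
eef_pos: [0.5836, -0.116, 0.1304]
eef_rot: [[0.993, 0.12, -0.0], [0.12, -0.993, 0.0], [-0.0, -0.0, -1.0]]
contact_force: [-3.7, 0.4, 5.6]
width: 0.0555
```

```bash
python3 - <<'E'
from h import *
st()
E
```

```text
t 14.4 S 0.5654 N 0.1852 z 0.1304 F(S,N,z) -3.61 -0.81 5.64 tq [-0.2839  0.516  -0.1646] w 0.0555
```

>>> {"api": "jog_arm", "payload": {
  "deltas": [
    {"turn":[0,0,0],"slide":[0.05,0.01,0.02],"grip":1},
    {"turn":[0,0,0],"slide":[0.1,0.01,0.02],"grip":1},
    {"turn":[0,0,0],"slide":[0.1,0.01,0.02],"grip":1}
  ]
}}

```text
t: 14.78
eef_pos: [0.5846, -0.116, 0.1304]
eef_rot: [[0.993, 0.12, 0.0], [0.12, -0.993, 0.0], [0.0, -0.0, -1.0]]
contact_force: [-3.1, 0.2, 3.7]
width: 0.0555
```

```bash
python3 - <<'E'
from h import *
st()
E
```

```text
t 14.78 S 0.5664 N 0.1853 z 0.1304 F(S,N,z) -3.10 -0.59 3.74 tq [-0.2052  0.4305 -0.1499] w 0.0555
```

>>> {"api": "jog_arm", "payload": {
  "deltas": [
    {"turn":[0,0,0],"slide":[0.05,0.01,0],"grip":1},
    {"turn":[0,0,0],"slide":[0.1,0.01,0],"grip":1},
    {"turn":[0,0,0],"slide":[0.1,0.01,0],"grip":1}
  ]
}}

```text
t: 15.15
eef_pos: [0.5852, -0.1158, 0.1304]
eef_rot: [[0.993, 0.12, -0.001], [0.12, -0.993, 0.0], [-0.001, -0.0, -1.0]]
contact_force: [-4.7, 0.4, 3.9]
width: 0.0553
```

```bash
python3 - <<'E'
from h import *
st()
E
```

```text
t 15.15 S 0.5670 N 0.1853 z 0.1304 F(S,N,z) -4.66 -0.94 3.94 tq [-0.2514  0.7403 -0.2316] w 0.0553
```

>>> {"api": "jog_arm", "payload": {
  "deltas": [
    {"turn":[0,0,0],"slide":[0.05,0.01,0],"grip":1},
    {"turn":[0,0,0],"slide":[0.08,0.01,0],"grip":1},
    {"turn":[0,0,0],"slide":[0.08,0.01,0],"grip":1}
  ]
}}

```text
t: 15.52
eef_pos: [0.5853, -0.1159, 0.1304]
eef_rot: [[0.993, 0.119, -0.003], [0.119, -0.993, -0.0], [-0.003, -0.0, -1.0]]
contact_force: [-8.0, -0.1, 5.9]
width: 0.0557
```

```bash
python3 - <<'E'
from h import *
st()
grab('side','s7')
b=cv2.imread('pics/s7.png')[150:260,330:480]
cv2.imwrite('pics/c7.png',cv2.resize(b,(800,587),interpolation=2))
E
```

```text
t 15.53 S 0.5671 N 0.1853 z 0.1304 F(S,N,z) -8.01 -0.82 5.87 tq [-0.3018  1.1187 -0.3345] w 0.0557
```

View pics/c7.png

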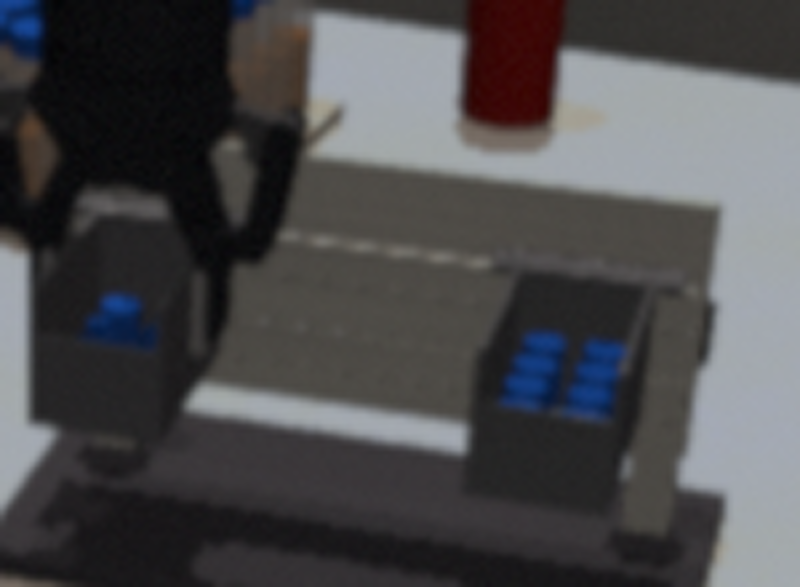

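The bin has met the stop: S halted at 0.567 and the force rose to 8 N. I'll take off some of the push and tilt the nose down a little towards its natural lean, so the release is gentle.

>>> {"api": "jog_arm", "payload": {
  "deltas": [
    {"turn":[-0.7,-0.08,0],"slide":[-0.04,0,-0.06],"grip":1},
    {"turn":[-1.5,-0.18,0],"slide":[-0.04,0,-0.13],"grip":1},
    {"turn":[-1.5,-0.18,0],"slide":[-0.04,0,-0.13],"grip":1}
  ]
}}

```text
t: 15.95
eef_pos: [0.5853, -0.1163, 0.1291]
eef_rot: [[0.993, 0.12, 0.002], [0.12, -0.992, -0.027], [-0.001, 0.027, -1.0]]
contact_force: [-5.2, -1.2, 4.0]
width: 0.0554
```

```bash
python3 - <<'E'
from h import *
st()
E
```

```text
t 15.95 S 0.5671 N 0.1858 z 0.1291 F(S,N,z) -5.33 0.55 4.01 tq [-0.3774  0.8395 -0.3247] w 0.0554
```

>>> {"api": "jog_arm", "payload": {
  "deltas": [
    {"turn":[-0.7,-0.08,0],"slide":[0,0.02,-0.06],"grip":1},
    {"turn":[-1.5,-0.18,0],"slide":[0,0.03,-0.13],"grip":1},
    {"turn":[-1.5,-0.18,0],"slide":[0,0.03,-0.13],"grip":1}
  ]
}}

```text
t: 16.32
eef_pos: [0.5853, -0.1159, 0.1279]
eef_rot: [[0.993, 0.119, 0.005], [0.119, -0.991, -0.053], [-0.002, 0.053, -0.999]]
contact_force: [-5.3, -0.1, 6.3]
width: 0.0556
```

```bash
python3 - <<'E'
from h import *
st()
E
```

```text
t 16.32 S 0.5671 N 0.1854 z 0.1279 F(S,N,z) -5.29 -0.58 6.30 tq [-0.3201  0.8885 -0.3559] w 0.0556
```

>>> {"api": "jog_arm", "payload": {
  "deltas": [
    {"turn":[0,0,0],"slide":[0,0,0],"grip":0.2},
    {"turn":[0,0,0],"slide":[0,0,0],"grip":0},
    {"turn":[0,0,0],"slide":[0,0,0],"grip":0},
    {"turn":[0,0,0],"slide":[0,0,0],"grip":0},
    {"turn":[0,0,0],"slide":[0,0,0],"grip":0},
    {"turn":[0,0,0],"slide":[0,0,0],"grip":0}
  ]
}}

```text
t: 17.08
eef_pos: [0.586, -0.1155, 0.1279]
eef_rot: [[0.993, 0.12, 0.006], [0.12, -0.991, -0.052], [0.0, 0.053, -0.999]]
contact_force: [-0.0, 0.2, 0.1]
width: 0.0855
```

```bash
python3 - <<'E'
from h import *
st()
grab('wrist','w8');grab('side','s8')
b=cv2.imread('pics/s8.png')[150:260,330:480]; a=cv2.imread('pics/w8.png')
cv2.imwrite('pics/c8.png',np.hstack([cv2.resize(a,(400,300)),cv2.resize(b,(400,300),interpolation=2)]))
E
```

```text
t 17.07 S 0.5679 N 0.1850 z 0.1279 F(S,N,z) -0.02 -0.22 0.14 tq [0.0476 0.0257 0.0012] w 0.0855
```

View pics/c8.png

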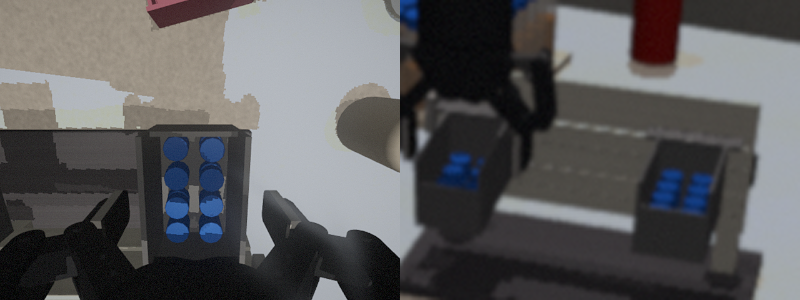

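The bin is hanging free between the open fingers at zero force. I'll retreat straight back along the fingers and then up for a check view.

>>> {"api": "jog_arm", "payload": {
  "deltas": [
    {"turn":[0,0,0],"slide":[0,0.1,2],"grip":0},
    {"turn":[0,0,0],"slide":[0,0.25,5],"grip":0},
    {"turn":[0,0,0],"slide":[0,0.45,9],"grip":0},
    {"turn":[1.5,0.2,0],"slide":[-1,0.5,14],"grip":0},
    {"turn":[3,0.36,0],"slide":[-4,0.5,20],"grip":0},
    {"turn":[3,0.36,0],"slide":[-5,0,25],"grip":0},
    {"turn":[3,0.36,0],"slide":[-5,0,25],"grip":0},
    {"turn":[3,0.36,0],"slide":[-5,0,25],"grip":0},
    {"turn":[3,0.36,0],"slide":[-5,0,25],"grip":0}
  ]
}}

```text
t: 18.3
eef_pos: [0.5355, -0.1152, 0.3767]
eef_rot: [[0.993, 0.121, -0.002], [0.121, -0.993, 0.001], [-0.002, -0.001, -1.0]]
contact_force: [-0.4, 0.5, -0.3]
width: 0.0852
```

```bash
python3 - <<'E'
from h import *
st()
grab('wrist','w9');grab('side','s9')
b=cv2.imread('pics/s9.png')[130:370,210:490]; a=cv2.imread('pics/w9.png')
cv2.imwrite('pics/c9.png',np.hstack([cv2.resize(a,(400,300)),cv2.resize(b,(400,300),interpolation=2)]))
a=a[150:330,150:470]; cv2.imwrite('pics/c9b.png',cv2.resize(a,(800,450),interpolation=2))
E
```

```text
t 18.3 S 0.5178 N 0.1787 z 0.3767 F(S,N,z) -0.34 -0.50 -0.28 tq [-0.0326  0.013   0.0185] w 0.0852
```

View pics/c9.png

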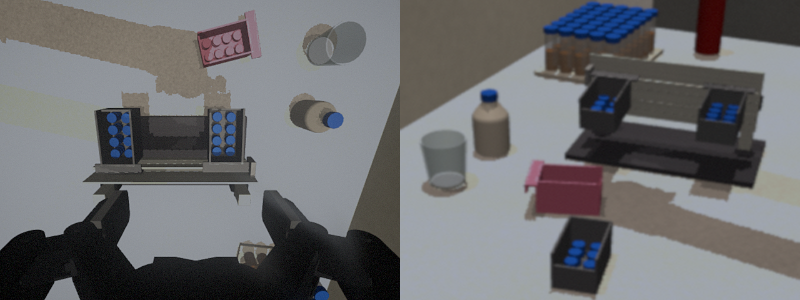

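View pics/c9b.png

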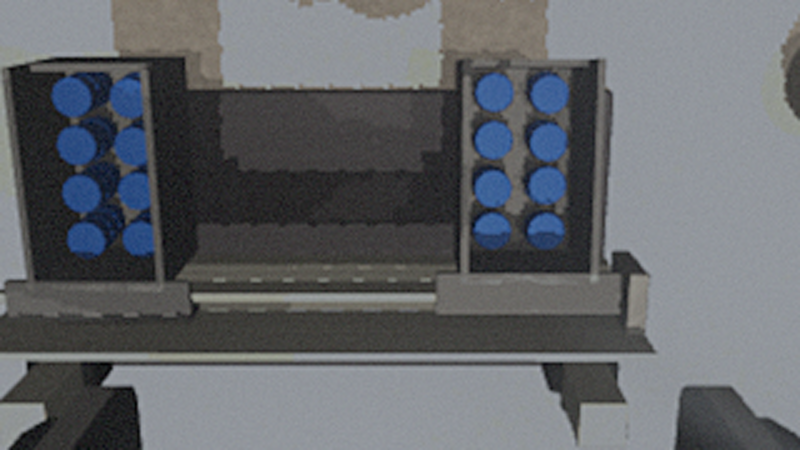

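The bin hangs on the rail with its lip reaching the stop tab (crop ≈(620,290)). I'll measure the gap and check that the bystanders haven't moved.

```bash
python3 - <<'E'
from h import *
im,P=pts('wrist','w9'); z=P[...,2]; S=P[...,0]*C+P[...,1]*SN; N=P[...,0]*SN-P[...,1]*C
for v in (262,266,270):
    print(v,[(u,tuple((np.array([S[v,u],N[v,u],z[v,u]])*1000).round(1).tolist())) for u in range(388,414,2)])
v,u=np.mgrid[:480,:640]
m=(u>322)&(u<402)&(v>255)&(v<282)&(z>.147)&(z<.158)&(N>.22)&(N<.243)
print('lip S',np.percentile(S[m],[1,50,99]),'N',np.percentile(N[m],[1,99]),'z',np.median(z[m]),'width',np.percentile(S[m],99.5)-np.percentile(S[m],.5))
f=(u>90)&(u<250)&(v>255)&(v<290)&(z>.143)&(z<.158)&(N>.22)&(N<.243)
print('fixed lip z',np.median(z[f]),np.percentile(N[f],[1,99]))
grab('top','t9')
a=cv2.imread('pics/top0.png');b=cv2.imread('pics/t9.png')
d=cv2.absdiff(a,b).max(2); 
for n,(x0,x1,y0,y1) in dict(plain=(250,308,266,312),pink=(315,370,212,280),bottle=(375,412,140,190),beaker=(318,358,138,188),jar=(138,180,300,340)).items(): print(n,(d[y0:y1,x0:x1]>25).sum(),d[y0:y1,x0:x1].mean())
E
```

```text
262 [(388, (593.7, 225.7, 150.4)), (390, (595.6, 225.5, 150.9)), (392, (597.6, 225.4, 151.1)), (394, (599.5, 225.2, 151.6)), (396, (601.8, 225.6, 150.4)), (398, (604.1, 226.0, 149.4)), (400, (604.2, 223.4, 157.0)), (402, (605.2, 222.2, 160.8)), (404, (607.0, 221.9, 161.7)), (406, (609.2, 222.2, 160.6)), (408, (611.2, 222.2, 160.8)), (410, (658.4, 275.8, 0.8)), (412, (661.0, 275.4, 1.9))]
266 [(388, (593.5, 229.3, 152.4)), (390, (595.8, 229.8, 150.9)), (392, (597.7, 229.5, 151.5)), (394, (600.2, 230.2, 149.6)), (396, (602.0, 229.8, 150.9)), (398, (604.1, 229.9, 150.4)), (400, (604.2, 227.3, 158.0)), (402, (605.4, 226.2, 161.2)), (404, (607.5, 226.4, 160.6)), (406, (609.4, 226.3, 161.0)), (408, (611.7, 226.7, 159.8)), (410, (658.9, 282.0, 0.7)), (412, (661.7, 281.7, 1.4))]
270 [(388, (594.4, 234.7, 149.2)), (390, (596.2, 234.3, 150.5)), (392, (598.2, 234.1, 150.8)), (394, (600.0, 233.8, 151.6)), (396, (602.1, 233.8, 151.7)), (398, (604.2, 234.0, 151.2)), (400, (604.7, 231.7, 157.5)), (402, (605.6, 230.3, 161.5)), (404, (607.7, 230.5, 161.0)), (406, (609.7, 230.4, 161.1)), (408, (612.0, 230.8, 160.1)), (410, (659.2, 288.0, 1.2)), (412, (662.3, 288.1, 0.8))]
lip S [0.5285 0.5675 0.6043] N [0.2212 0.2397] z 0.15075688471062215 width 0.07592817646846095
fixed lip z 0.15074780673057386 [0.2214 0.2428]
plain 0 16.3092203898051
pink 507 19.739304812834224
bottle 0 16.612972972972972
beaker 0 17.112
jar 0 17.070238095238096
```

```bash
python3 - <<'E'
from h import *
for f in('top0','t9'):
    h=cv2.cvtColor(cv2.imread(f'pics/{f}.png'),cv2.COLOR_BGR2HSV)
    m=((h[...,1]>60)&((h[...,0]>160)|(h[...,0]<3)))[205:285,312:372]; ys,xs=np.nonzero(m); print(f,m.sum(),xs.mean()+312,ys.mean()+205)
st(); print(ctrl.finish_job())
E
```

```text
top0 734 343.716621253406 248.61852861035422
t9 796 344.34422110552765 250.7286432160804
t 18.45 S 0.5180 N 0.1788 z 0.3768 F(S,N,z) 0.59 -1.25 -1.27 tq [-0.0071 -0.0433  0.0497] w 0.0856
the job is handed in; nothing more can be done
None
```

```bash
python3 - <<'E'
import cv2,numpy as np
a=[cv2.resize(cv2.imread(f'pics/{f}.png')[200:290,305:380],(375,450),interpolation=2) for f in('top0','t9')]
cv2.imwrite('pics/pk.png',np.hstack(a))
E
```

```text
(no output)
```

View pics/pk.png

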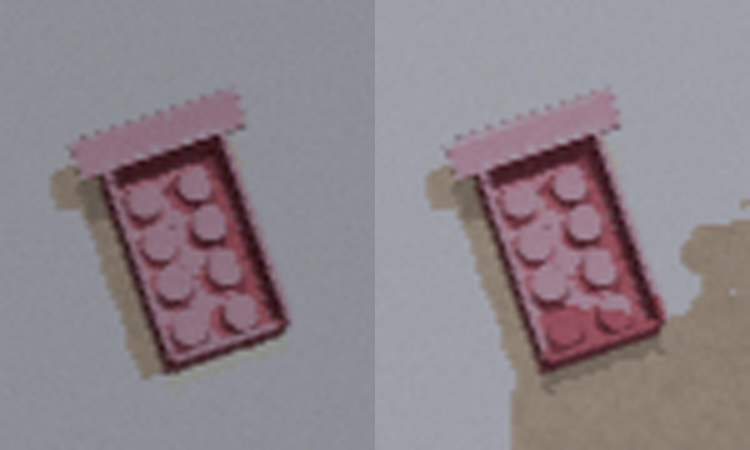

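The lipped bin is hanging on the top rail against the steel stop, released, and the job is handed in at about 18.5 s of the 64 s allowed.

- **What I did:** I gripped the bin across its width and lifted it over the rail. I lowered it until the lip caught about 25 mm short of the stop, then slid it along while still holding it until it met the stop. Before opening the fingers I tilted it about 3° nose-down towards its natural lean.
- **Forces:** readings between moves showed at most about 9 N down on the rail and 8 N along it, including friction. I have no readings during the moves themselves.
- **Final position:** the lip's end and the stop face both measured 0.604 m along the rail, so there is no visible gap. The lip's top is at the same height as the fixed bin's, 0.151 m.
- **Gripper:** it was open, well clear and touching nothing when I handed in.
- **Bystanders:** the plain bin, bottle, beaker and jar look the same in the top view before and after.
- **One check disagreed:** the pink look-alike's colour centroid shifted by about 2 px. I looked into this only after handing in; the before and after pictures show the arm's shadow across it, with its outline unmoved.

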